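Clear the slide loader's deck and draw out its cassette

TASK

A ceramic plate broke over the slide loader. With the scraper block, not with the fingers, wipe all four chips off the loader's deck into the waste trough at its end, and stand the scraper upright on the bare worktop. Then pinch the cassette's two side catches together, draw the cassette straight up out of its well, and finish while still holding it upright by the pinched catches, with its underside a good 5 cm above the deck; leave the beaker, the tape roll and the well plate alone.

Things in the scene. Friction and masses are not known exactly. Their poses are not given: they have to be found in the camera images.
- loader: slide loader, a white housing fixed on the worktop, 110 (x) x 303 (y) x 62 mm, yawed up to 15 degrees. Origin at worktop level, z up; it spans x +-0.055, y -0.143 to 0.160. Waste trough at its -y end, cassette well at its +y end, between them the deck. A small panel is on its -x side, towards the robot
- deck (a point): middle of the loader's flat dark steel deck, at loader (0, 0, 0.056). The deck runs from loader y = -0.085 (bare edge to the trough) to 0.082; ribs 6 mm high along its long sides, inner faces at x = +-0.050, from y = -0.085 to 0.066, leave 100 mm between them
- trough (a point): middle of the floor of the open waste trough, at loader (0, -0.112, 0.006). Inside it is x +-0.051, y -0.139 to -0.085, its rim at z = 0.046, 10 mm lower than the deck; no lip between deck and trough
- well (a point): middle of the mouth of the cassette's well, at loader (0, 0.118, 0.056), the height of the deck. The opening is 79 (x) x 47 (y) mm, the floor at loader z = 0.006. Fixed keeper plates 6 mm thick along its two y edges hold down the barbs of the cassette's catches
- cassette: slide cassette, a grey magazine with tops of glass slides showing, 76 (x) x 44 (y) x 98 mm, about 0.25 kg. Origin in the middle of its underside, z up. It stands in the well, axes along the loader's, 1.5 mm play, 48 mm of it above the deck, its core there 28 mm thick in y. Locked until both catches are pressed in 5.5 mm or more at once; 50 mm of rise frees it from the well
- catch_l (a joint): how far the black ribbed thumb pad on the cassette's +y face (32 mm wide in x, from 62 to 92 mm above the underside) is pressed in, 0 at rest to 0.007 m against its stop; spring, 2.5 N at the start and 6 N at the stop; squeeze with 15 to 40 N to hold and lift. Over both pads it measures 58 mm at rest, 44 mm pinched
- catch_r (a joint): the same for the thumb pad on the cassette's -y face
- catch_l_pad (a point): middle of the outer face of the thumb pad on the cassette's +y face, 77 mm above the cassette's underside; moves in with the pad
- catch_r_pad (a point): middle of the outer face of the thumb pad on the cassette's -y face
- scraper: the scraper block, a white plastic foot 84 (x) x 30 (y) mm and 20 mm high on a flat black rubber sole, with an upright grip rib 60 (x) x 18 (y) mm on it up to z = 0.058; 0.14 kg, standing on the worktop to the right of the loader. Origin in the middle of its underside, z up; it wipes with its long side faces (+-y)
- chip_0: a flat five-sided chip of white ceramic, about 22 x 17 mm and 6 mm thick, 12 g, lying on the loader's deck at the start, somewhere between loader y = -0.065 and 0.000 and |x| < 0.03. Origin in the middle of its underside (z up as it lies at the start)
- chip_1: a flat five-sided chip of white ceramic, about 22 x 17 mm and 6 mm thick, 12 g, lying on the loader's deck at the start, somewhere between loader y = -0.065 and 0.000 and |x| < 0.03. Origin in the middle of its underside (z up as it lies at the start)
- chip_2: a flat five-sided chip of white ceramic, about 22 x 17 mm and 6 mm thick, 12 g, lying on the loader's deck at the start, somewhere between loader y = -0.065 and 0.000 and |x| < 0.03. Origin in the middle of its underside (z up as it lies at the start)
- chip_3: a flat five-sided chip of white ceramic, about 22 x 17 mm and 6 mm thick, 12 g, lying on the loader's deck at the start, somewhere between loader y = -0.065 and 0.000 and |x| < 0.03. Origin in the middle of its underside (z up as it lies at the start)
- beaker: bystander: a clear plastic beaker, 77 mm wide, 92 mm high; origin under its middle; leave it alone
- tape_roll: bystander: a roll of masking tape lying flat, 96 mm wide, 25 mm high; origin under its middle; leave it alone
- well_plate: bystander: a clear plastic well plate, 85 x 128 x 14 mm; origin under its middle; leave it alone
Mind the look-alikes: they are no part of the job. There is more than one size of the scraper; the one meant has the size given above.

How it is judged:
By the outcome, as a careful person would: the job done as asked, in the order asked, and still so for the second after the job is handed in, while the arm keeps its last pose, push and grip.
It also fails if it takes over 67 s, if anything falls off the work surface, if the arm or the gripper's body presses on something with over 40 N, if the wrist force passes 120 N, or if a joint passes its speed limit or range.

ROBOT

A 6-joint arm with a two-finger parallel gripper is mounted at the origin on a cart in front of the work surface, level with it; the furniture and walls round the work are solid. World frame = base frame: x ahead of the robot, y to its left, z up, the work surface at z = 0. Lengths are in m, angles in rad, forces in N, time in s.
With the tool pointing down it reaches from about 0.4 to 0.825 m from the base axis. Payload 7 kg.
Tool frame: the origin (TCP) lies at the very end of the fingers, on their centre line; the grasp point (between the pads) lies 19 mm behind it; z points along the fingers, y is the line along which they close (so a half turn about z gives the same grasp; the last joint's range is limited). The gripper opens to 88 mm and grips with 3 to 60 N. Pads are 19 mm wide; open, the fingers measure 130 mm over their backs; the gripper's body (78 mm by 193 mm) begins 47 mm behind the grasp point.
Start: joints at [-1.011, 0.359, 0.012, 0, -1.224, -0.288], TCP at [0.181, -0.65, 0.227] pointing down, gripper open.
Joint ranges: [-3.07, 3.07], [-1.43, 2.12], [-1.02, 1.25], [-3.03, 1.67], [-3.05, -0], [-3.03, 3.03]. Speed limits (rad/s): [2.39, 2.39, 3.01, 3.14, 3.14, 3.14].

INTERFACE

Orientations are given as [roll, pitch, yaw] about the fixed x, y, z axes, in that order (R = Rz(yaw) Ry(pitch) Rx(roll)).
In Python, from cell import bot gives the robot as it stands.
- The arm moves only by the tool carry_out, never from a script. Its argument "series" is a list of rows, each a list of 7 numbers: the shift along the tool's x, y, z in cm, then the turn, a rotation vector about the tool's x, y, z in rad, then the finger opening in cm, from 0 to 8.76. A call has 1 to 12 rows; each row shifts and turns the commanded pose from where the row before left it, along the tool's axes as they then stand; what a row does not reach is not made up. A row lasts 1/12 s, in which the tool goes at most 41.7 mm and 7.16 degrees, less where a joint would pass 70% of its speed; a pose out of reach is approached as far as the arm can. A call is refused whole if a number of a shift passes 4.17 or a number of a turn 0.125, either way. A call with a gripper value outside its range is refused whole. The fingers move at their own pace and stop on an object; "squeeze" is the grip in N (left out, the last holds). Time passes only in rows, so rows that do not move let the fingers close. It gives the time, the measured TCP pose, the force, the opening and the grip force at its end, in the units of the state.
- bot.get_obs(): the state, without advancing time (a new reading comes with each control period).
- bot.grab_frame(name): name is "scene" or "top" or "wrist"; returns a dict with "img" (420x560x3 uint8, red, green, blue), "fx", "fy", "cx", "cy" (pixels), "rvec" (rotation vector, rad) and "tvec" (3), from world to camera coordinates, as OpenCV has them. Camera axes: x right, y down, z forward; pixel columns grow to the right and rows downward; lengths in m; the calibration is good to about 2 mm. A picture is of the moment at which its call begins. There is no depth.
- bot.hand_in(): hands the job in; it is judged then, once.
The state is a dict: "time": time; "qpos": joint angles; "dq": joint speeds; "tau": joint torques, N m; "tool_pos": TCP position; "ee_rot": TCP orientation; "ft_force": force on the tool from outside, world axes, zero at the start; "moment": the same for the moment, N m; "grip_width": opening from 0.0 (shut) to 1.0 (fully open); "grip_force": force on a finger pad.
Only numpy, scipy, OpenCV 4.12 (cv2) and the standard library are available. Lean on these libraries where they do the work, as an engineer would, in place of code of your own. Each camera call takes 0.05 s, during which the arm holds its last target. There are 200 camera calls.

## Working session

There is one attempt and no reset: what is moved stays moved. The work goes in short steps, Python scripts to look and compute and a tool call to move; the robot and the scene stay as the last step left them, time stands still between calls to the robot, and variables do not carry over. Pictures are saved under pics/ and viewed, at most 10 in all, crops included, and the job is handed in when it is done.

Besides the shell and the picture viewer there is one more tool, called after ">>>" as name([rows], argument=value, ...), one row to a line, values as JSON. carry_out: Moves the arm, as the interface text tells. Its arguments: {"type":"object","properties":{"series":{"type":"array","items":{"type":"array","items":{"type":"number"}}},"squeeze":{"type":"number"}},"required":["series"]}

```bash
mkdir -p pics; ls
cat > h.py <<'E'
import numpy as np, cv2
from cell import bot
from scipy.spatial.transform import Rotation as Ro
def cam(f):
    R=cv2.Rodrigues(np.array(f["rvec"],float))[0]; return R,np.array(f["tvec"],float).ravel()
def ray(f,u,v,z):
    R,t=cam(f); d=R.T@np.array([(u-f["cx"])/f["fx"],(v-f["cy"])/f["fy"],1]); c=-R.T@t
    return c+d*(z-c[2])/d[2]
def proj(f,p):
    R,t=cam(f); q=R@np.array(p,float)+t; return np.array([f["fx"]*q[0]/q[2]+f["cx"],f["fy"]*q[1]/q[2]+f["cy"]])
def save(f,n): cv2.imwrite("pics/"+n,f["img"][:,:,::-1])
E
python3 - <<'E'
from h import *
a=bot.grab_frame("scene");b=bot.grab_frame("top")
save(a,"s0.png");save(b,"t0.png")
import pickle;pickle.dump((a,b),open("f0.pkl","wb"))
for f in(a,b): R,t=cam(f);print(-R.T@t,f["fx"])
print(bot.get_obs())
E
```

```text
pics
[-0.41193932  0.81077363  0.69255042] 495.1188117007926
[0.50616284 0.00223326 1.0792087 ] 390.5112032365011
{'time': 0.1, 'qpos': array([-1.01088933e+00,  3.59333344e-01,  1.11155101e-02, -3.08239725e-04,
       -1.22408231e+00, -2.88104868e-01]), 'dq': array([ 0.0003208 , -0.00172355,  0.00227666,  0.00130479,  0.00088064,
       -0.00230077]), 'tau': array([-2.10723141e-03, -5.84162521e+01,  2.93751222e+01,  7.01563329e+00,
        1.01491009e-02, -8.18327771e-05]), 'tool_pos': array([ 0.18106821, -0.64979383,  0.22568951]), 'ee_rot': array([ 3.14006848e+00, -1.49494548e-04, -2.86989537e+00]), 'ft_force': array([0.2249049 , 0.59631186, 0.6836329 ]), 'moment': array([0.01561512, 0.01385157, 0.00398932]), 'grip_force': 0.0, 'grip_width': 0.997505486292952}
```

View pics/t0.png

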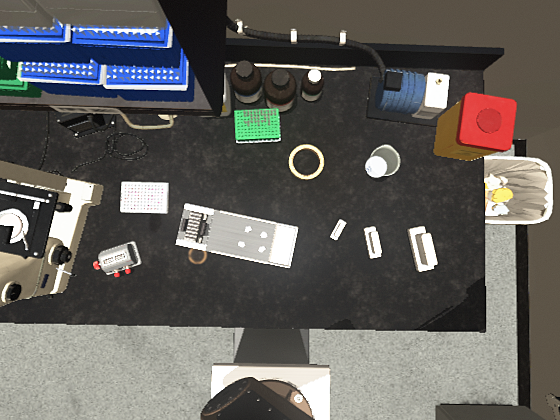

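View pics/s0.png

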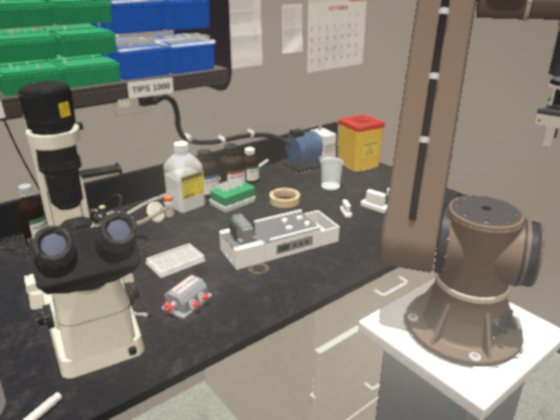

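The top view shows the loader at about (237,235), with the cassette at (193,228) and the trough at (284,245). There are three scraper candidates: small (338,229), middle (373,242) and large (423,249). A cassette look-alike stands at (118,260). I'll measure these and check a close crop.

Run:
```python
from h import *
import pickle;a,b=pickle.load(open("f0.pkl","rb"))
im=b["img"]; g=im.min(2)
m=(g>110).astype(np.uint8)
n,l,s,c=cv2.connectedComponentsWithStats(m)
for i in range(1,n):
    x,y,w,h,A=s[i]
    if A>60 and 160<x<450 and 190<y<290:
        ct=max(cv2.findContours((l==i).astype(np.uint8),0,1)[0],key=cv2.contourArea)
        r=cv2.minAreaRect(ct); bx=cv2.boxPoints(r)
        print(s[i],r)
        for z in(0.02,0.058): 
            P=np.array([ray(b,u,v,z)[:2] for u,v in bx]); print(z,P.mean(0).round(4),[np.linalg.norm(P[k]-P[k+1]).round(4) for k in(0,1)],P.round(3).tolist())
k=cv2.resize(im[190:280,165:305],None,fx=5.5,fy=5.5,interpolation=2)
q=cv2.resize(im[210:280,320:450],None,fx=5.5,fy=5.5,interpolation=2)
o=np.zeros((k.shape[0],800,3),np.uint8);o[:,:k.shape[1]]=k
cv2.imwrite("pics/c1.png",k[:,:,::-1]);cv2.imwrite("pics/c2.png",q[:,:,::-1])
```

```text
[ 175  203  123   65 4709] ((236.691650390625, 235.34930419921875), (117.20622253417969, 43.26557540893555), 12.011479377746582)
0.02 [0.5015 0.102 ] [np.float64(0.1162), np.float64(0.3173)] [[0.473, 0.267], [0.588, 0.248], [0.53, -0.064], [0.415, -0.043]]
0.058 [0.5017 0.0984] [np.float64(0.112), np.float64(0.3059)] [[0.474, 0.257], [0.585, 0.239], [0.529, -0.062], [0.419, -0.041]]
[330 219  17  21 169] ((337.80267333984375, 229.29527282714844), (8.116546630859375, 21.08123207092285), 29.357751846313477)
0.02 [ 0.5246 -0.1714] [np.float64(0.0575), np.float64(0.0221)] [[0.504, -0.148], [0.555, -0.175], [0.545, -0.195], [0.494, -0.167]]
0.058 [ 0.524  -0.1651] [np.float64(0.0555), np.float64(0.0213)] [[0.505, -0.143], [0.553, -0.169], [0.543, -0.188], [0.495, -0.161]]
[364 226  18  33 360] ((372.94232177734375, 241.71156311035156), (31.574697494506836, 12.943665504455566), 78.69007110595703)
0.02 [ 0.4934 -0.2677] [np.float64(0.0356), np.float64(0.0854)] [[0.531, -0.241], [0.539, -0.276], [0.456, -0.294], [0.448, -0.259]]
0.058 [ 0.4939 -0.258 ] [np.float64(0.0343), np.float64(0.0823)] [[0.53, -0.233], [0.538, -0.266], [0.457, -0.283], [0.45, -0.25]]
[408 226  30  46 814] ((422.8705139160156, 247.8245849609375), (44.60540771484375, 21.47243881225586), 76.75948333740234)
0.02 [ 0.4803 -0.4045] [np.float64(0.0595), np.float64(0.1205)] [[0.531, -0.362], [0.546, -0.419], [0.429, -0.447], [0.415, -0.39]]
0.058 [ 0.4813 -0.3899] [np.float64(0.0573), np.float64(0.1162)] [[0.531, -0.349], [0.545, -0.404], [0.432, -0.431], [0.418, -0.376]]
```

View pics/c1.png

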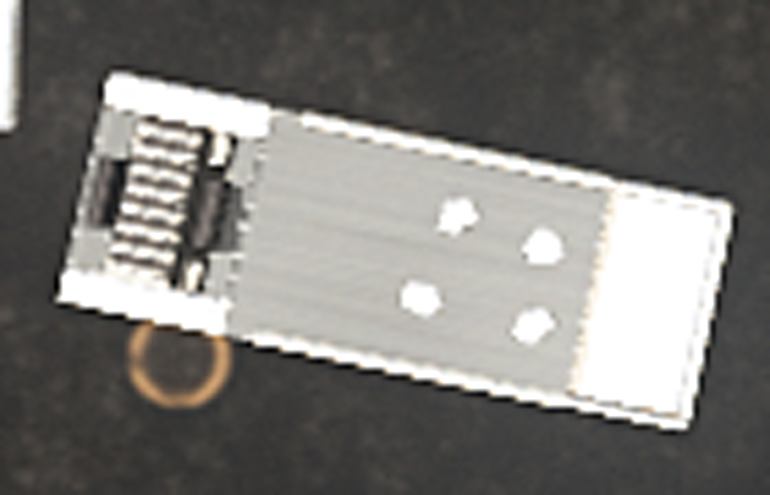

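View pics/c2.png

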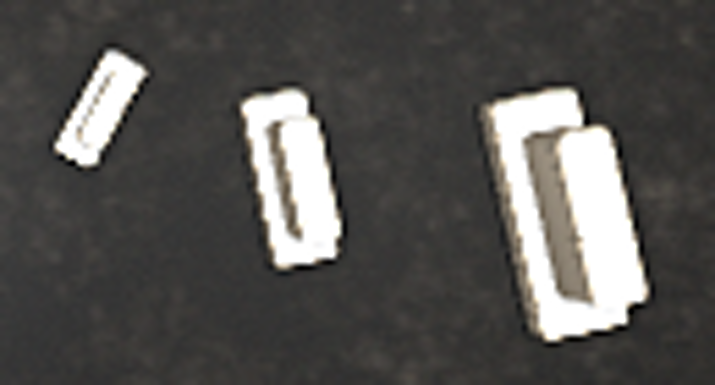

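The middle block (373,242) measures about 84 x 30 mm, so it's the scraper. The small one is 57 mm long and the large one about 117 mm. The chips lie at roughly (245,237) on the deck. Next I'll go above the scraper.

>>> carry_out([
  [-1.7,1.2,0,0,0,0,8.76],
  [-3.3,2.4,0,0,0,0,8.76],
  [-3.3,2.4,0,0,0,0,8.76],
  [-3.3,2.4,0,0,0,0,8.76],
  [-3.3,2.4,0,0,0,0,8.76],
  [-3.3,2.4,0,0,0,0,8.76],
  [-3.3,2.4,0,0,0,0,8.76],
  [-3.3,2.4,0,0,0,0,8.76],
  [-3.3,2.4,0,0,0,0,8.76],
  [-3.3,2.4,0,0,0,0,8.76],
  [-3.3,2.4,0,0,0,0,8.76],
  [-3.3,2.4,0,0,0,0,8.76],
])

```text
time: 1.1
tool_pos: [0.4738, -0.2804, 0.2265]
ee_rot: [3.141, 0.0, -2.87]
ft_force: [0.5, -1.3, 0.2]
grip_width: 1.001
grip_force: 0.0
```

>>> carry_out([
  [-1.6,1.2,0,0,0,0.05,8.76],
  [0,0,0,0,0,0,8.76],
  [0,0,0,0,0,0,8.76],
])

```text
time: 1.35
tool_pos: [0.4858, -0.2653, 0.2261]
ee_rot: [3.141, -0.001, -2.917]
ft_force: [0.5, -0.1, 1.0]
grip_width: 0.998
grip_force: 0.0
```

Run:
```python
from h import *
o=bot.get_obs();print(o["time"],o["tool_pos"],o["ee_rot"],o["ft_force"])
f=bot.grab_frame("wrist");save(f,"w1.png")
R,t=cam(f);print(-R.T@t)
for h in(0.0,0.02,.058):print(proj(f,[.491,-.264,h]))
g=f["img"].min(2);m=(g>140).astype(np.uint8)
for ct in cv2.findContours(m,0,1)[0]:
    if cv2.contourArea(ct)>500:
        r=cv2.minAreaRect(ct);P=np.array([ray(f,u,v,.02)[:2] for u,v in cv2.boxPoints(r)]);print(r,P.round(4).tolist())
```

```text
1.35 [ 0.48583342 -0.26525647  0.22613569] [ 3.14114919e+00 -7.34517406e-04 -2.91715169e+00] [ 0.47628272 -0.07199796  1.03231348]
[ 0.4180168  -0.27939036  0.38254747]
[274.92321636 188.71852552]
[274.85854145 192.43861959]
[274.71496785 200.69695869]
((224.5, 341.5), (25.0, 49.0), 90.0) [[0.6657, -0.312], [0.6531, -0.2573], [0.6855, -0.2505], [0.6984, -0.3064]]
((351.7500305175781, 237.75003051757812), (24.748735427856445, 52.32590103149414), 45.0) [[0.5378, -0.1986], [0.4895, -0.1715], [0.5037, -0.148], [0.5531, -0.1748]]
((516.782470703125, 216.40078735351562), (58.37382507324219, 81.92741394042969), 27.12130355834961) [[0.4938, -0.0473], [0.4119, -0.0386], [0.4257, 0.0243], [0.51, 0.019]]
((273.5, 189.5), (79.0, 29.0), 90.0) [[0.4524, -0.2891], [0.4459, -0.2608], [0.5264, -0.2416], [0.5333, -0.2716]]
((139.36285400390625, 146.94247436523438), (123.79186248779297, 65.92033386230469), 86.18592071533203) [[0.428, -0.4478], [0.41, -0.387], [0.5285, -0.3607], [0.5486, -0.427]]
```

View pics/w1.png

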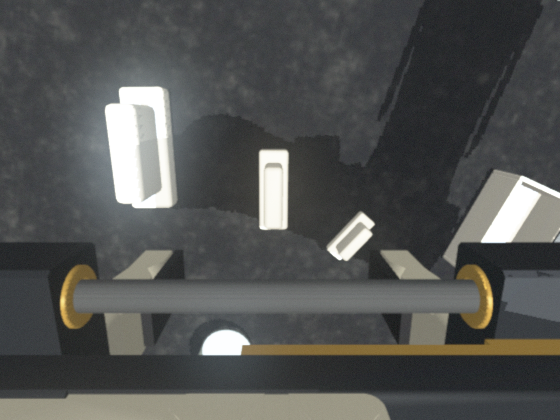

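>>> carry_out([
  [-0.35,-0.1,3,0,0,0,5.5],
  [0,0,4,0,0,0,5.5],
  [0,0,4,0,0,0,5.5],
  [0,0,4,0,0,0,5.5],
  [0,0,3,0,0,0,5.5],
  [0,0,1.5,0,0,0,5.5],
  [0,0,0.5,0,0,0,5.5],
  [0,0,0,0,0,0,5.5],
], squeeze=30)

```text
time: 2.07
tool_pos: [0.4875, -0.2674, 0.0253]
ee_rot: [3.141, -0.003, -2.921]
ft_force: [-0.1, 0.5, -0.3]
grip_width: 0.632
grip_force: 0.0
```

>>> carry_out([
  [0,0,0,0,0,0,1.0],
  [0,0,0,0,0,0,1.0],
  [0,0,0,0,0,0,1.0],
  [0,0,0,0,0,0,1.0],
  [0,0,0,0,0,0,1.0],
  [0,0,0,0,0,0,1.0],
  [0,0,0,0,0,0,1.0],
  [0,0,0,0,0,0,1.0],
], squeeze=30)

```text
time: 2.73
tool_pos: [0.4892, -0.2667, 0.0269]
ee_rot: [-3.141, 0.0, -2.92]
ft_force: [-0.7, -0.0, 4.2]
grip_width: 0.202
grip_force: 30.0
```

>>> carry_out([
  [0,0,-2,0,0,0,1.0],
  [0,0,-4,0,0,0,1.0],
  [0,0,-4,0,0,0,1.0],
  [0,0,-4,0,0,0,1.0],
  [-0.5,2,-2,0,0,0,1.0],
  [-1,3.7,0,0,0,0,1.0],
  [-1,3.7,0,0,0,0,1.0],
  [-1,3.7,0,0,0,0,1.0],
  [-1,3.7,0,0,0,0,1.0],
  [-1,3.7,0,0,0,0,1.0],
  [-1,3.7,0,0,0,0,1.0],
  [-1,3.7,0,0,0,0,1.0],
])

```text
time: 3.73
tool_pos: [0.5001, 0.0238, 0.1866]
ee_rot: [3.141, -0.0, -2.92]
ft_force: [1.9, -0.1, -1.1]
grip_width: 0.209
grip_force: 30.0
```

>>> carry_out([
  [-1,3.7,0,0,0,0,1.0],
  [-1,3.7,0,0,0,0,1.0],
  [-0.7,2.5,0,0,0,0,1.0],
  [0,0,0,0,0,0.1,1.0],
  [0,0,0,0,0,0.1,1.0],
  [0,0,0,0,0,0.1,1.0],
  [0,0,0,0,0,0.1,1.0],
  [0,0,0,0,0,0,1.0],
  [0,0,0,0,0,0,1.0],
])

```text
time: 4.48
tool_pos: [0.5051, 0.1245, 0.1863]
ee_rot: [-3.141, -0.0, 2.967]
ft_force: [0.1, -0.4, -1.7]
grip_width: 0.205
grip_force: 30.0
```

Run:
```python
from h import *
o=bot.get_obs();print(o["time"],o["tool_pos"],o["ee_rot"],o["ft_force"],o["grip_width"])
f=bot.grab_frame("wrist");save(f,"w2.png")
import pickle;pickle.dump(f,open("w2.pkl","wb"))
R,t=cam(f);print(-R.T@t)
y=np.radians(-10.2);Rz=np.array([[np.cos(y),-np.sin(y)],[np.sin(y),np.cos(y)]])
for p in [(-.055,-.143,.046),(.055,-.143,.046),(-.055,.16,.056),(.055,.16,.056),(-.05,-.085,.056),(.05,-.085,.056),(.05,.066,.062),(-.05,.066,.062)]:
    print(p,proj(f,[*(np.array([.5002,.09])+Rz@p[:2]),p[2]]).round(1))
```

```text
4.4833 [0.50507736 0.12449373 0.18633351] [-3.14136223e+00 -4.41170540e-04  2.96653502e+00] [ 0.1373515  -0.44460932 -1.73567642] 0.20546149392103927
[0.43653153 0.13804486 0.34272249]
(-0.055, -0.143, 0.046) [ 55.9 137. ]
(0.055, -0.143, 0.046) [ 75. 263.]
(-0.055, 0.16, 0.056) [434.5 139.3]
(0.055, 0.16, 0.056) [419.4 269.1]
(-0.05, -0.085, 0.056) [122.9 144.5]
(0.05, -0.085, 0.056) [135.2 262.5]
(0.05, 0.066, 0.062) [311.4 266.1]
(-0.05, 0.066, 0.062) [315.2 145.9]
```

View pics/w2.png

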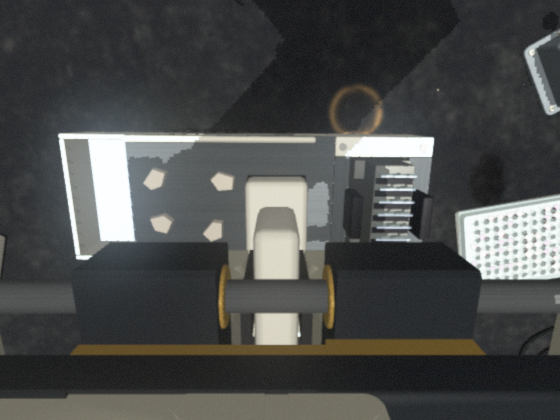

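>>> carry_out([
  [0.15,0.2,2,0,0,0,1.0],
  [0,0,3,0,0,0,1.0],
  [0,0,3,0,0,0,1.0],
  [0,0,1.5,0,0,0,1.0],
  [0,0,0.5,0,0,0,1.0],
  [0,0,0,0,0,0,1.0],
  [0,0,0,0,0,0,1.0],
])

```text
time: 5.12
tool_pos: [0.5048, 0.1269, 0.0873]
ee_rot: [3.141, 0.001, 2.965]
ft_force: [-0.7, -0.1, -0.4]
grip_width: 0.201
grip_force: 30.0
```

>>> carry_out([
  [0,0,0.2,0,0,0,1.0],
  [0,0,0.1,0,0,0,1.0],
  [0,0,0,0,0,0,1.0],
  [0,0,0,0,0,0,1.0],
])

```text
time: 5.45
tool_pos: [0.5045, 0.1269, 0.0842]
ee_rot: [3.141, 0.001, 2.964]
ft_force: [0.9, 0.0, -1.8]
grip_width: 0.202
grip_force: 30.0
```

>>> carry_out([
  [0,0,0.1,0,0,0,1.0],
  [0,0,0,0,0,0,1.0],
  [0,0,0,0,0,0,1.0],
])

```text
time: 5.7
tool_pos: [0.5044, 0.1269, 0.0829]
ee_rot: [3.141, 0.001, 2.964]
ft_force: [-0.1, 0.7, 2.0]
grip_width: 0.204
grip_force: 30.0
```

>>> carry_out([
  [0,0,0.05,0,0,0,1.0],
  [0,0,0,0,0,0,1.0],
  [0,0,0,0,0,0,1.0],
])

```text
time: 5.95
tool_pos: [0.5045, 0.1269, 0.0829]
ee_rot: [3.141, 0.001, 2.964]
ft_force: [-3.4, -0.0, 8.5]
grip_width: 0.198
grip_force: 30.0
```

>>> carry_out([
  [0,-0.3,-0.02,0,0,0,1.0],
  [0,-0.7,0,0,0,0,1.0],
  [0,-0.7,0,0,0,0,1.0],
  [0,-0.7,0,0,0,0,1.0],
  [0,-0.7,0,0,0,0,1.0],
  [0,-0.7,0,0,0,0,1.0],
  [0,-0.7,0,0,0,0,1.0],
  [0,-0.7,0,0,0,0,1.0],
  [0,-0.7,0,0,0,0,1.0],
  [0,-0.7,0,0,0,0,1.0],
  [0,-0.7,0,0,0,0,1.0],
  [0,-0.6,0,0,0,0,1.0],
])

```text
time: 6.95
tool_pos: [0.4911, 0.0488, 0.0829]
ee_rot: [3.14, 0.002, 2.963]
ft_force: [1.1, 9.1, 4.2]
grip_width: 0.203
grip_force: 30.0
```

>>> carry_out([
  [0,-0.4,0,0,0,0,1.0],
  [0,-0.4,0,0,0,0,1.0],
  [0,-0.4,0,0,0,0,1.0],
  [0,-0.4,0,0,0,0,1.0],
  [0,-0.4,0,0,0,0,1.0],
  [0,-0.4,0,0,0,0,1.0],
  [0,-0.4,0,0,0,0,1.0],
  [0,-0.4,0,0,0,0,1.0],
  [0,-0.4,0,0,0,0,1.0],
  [0,-0.4,0,0,0,0,1.0],
  [0,-0.4,0,0,0,0,1.0],
  [0,-0.4,0,0,0,0,1.0],
])

```text
time: 7.95
tool_pos: [0.4824, 0.0016, 0.0829]
ee_rot: [3.14, 0.002, 2.963]
ft_force: [1.1, 4.5, 7.3]
grip_width: 0.204
grip_force: 30.0
```

>>> carry_out([
  [0,-0.3,0,0,0,0,1.0],
  [0,-0.3,0,0,0,0,1.0],
  [0,0,0,0,0,0,1.0],
])

```text
time: 8.2
tool_pos: [0.4813, -0.0047, 0.0829]
ee_rot: [3.141, 0.002, 2.963]
ft_force: [2.3, 1.8, 6.8]
grip_width: 0.203
grip_force: 30.0
```

Run:
```python
from h import *
o=bot.get_obs();print(o["time"],o["tool_pos"],o["ee_rot"],o["ft_force"],o["grip_width"])
f=bot.grab_frame("wrist");k=cv2.resize(f["img"][80:300,130:530],None,fx=2,fy=2);cv2.imwrite("pics/w3.png",k[:,:,::-1])
```

```text
8.2 [ 0.4812613  -0.00465718  0.08288305] [3.14066143e+00 1.77320105e-03 2.96311416e+00] [2.28466969 1.8220248  6.78744604] 0.20263831498474802
```

View pics/w3.png

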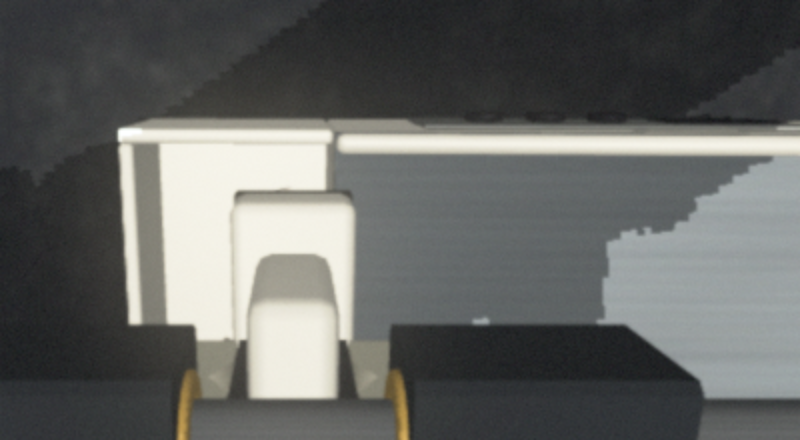

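>>> carry_out([
  [0,0,-1.5,0,0,0,1.0],
  [0,0,-3,0,0,0,1.0],
  [0,0,-3.5,0,0,0,1.0],
  [-0.4,-1.9,-2,0,0,0,1.0],
  [-0.8,-3.85,0,0,0,0,1.0],
  [-0.8,-3.85,0,0,0,0,1.0],
  [-0.8,-3.85,0,0,0,0,1.0],
  [-0.8,-3.85,0,0,0,0,1.0],
  [-0.8,-3.85,0,0,0,0,1.0],
  [-0.8,-3.85,0,0,0,0,1.0],
  [-0.4,-1.9,0,0,0,0,1.0],
  [0,0,0,0,0,0,1.0],
])

```text
time: 9.25
tool_pos: [0.4858, -0.2827, 0.1806]
ee_rot: [-3.141, -0.004, 2.959]
ft_force: [0.2, -0.2, -0.4]
grip_width: 0.201
grip_force: 30.0
```

Run:
```python
from h import *
o=bot.get_obs();print(o["time"],o["tool_pos"],o["ee_rot"],o["ft_force"],o["grip_width"])
f=bot.grab_frame("top");s=bot.grab_frame("scene")
k=cv2.resize(f["img"][190:280,165:305],None,fx=4,fy=4,interpolation=2)
q=cv2.resize(s["img"][205:270,215:345],None,fx=4,fy=4,interpolation=2)
o=np.zeros((360,800,3),np.uint8);
c=np.zeros((600,600,3),np.uint8);c[:300,:560]=k[20:320];c[320:580,:520]=q
cv2.imwrite("pics/c3.png",c[:,:,::-1])
```

```text
9.25 [ 0.48576403 -0.28269035  0.18055136] [-3.14122005 -0.0040241   2.95890214] [ 0.19911743 -0.22178791 -0.40947938] 0.20139896348993722
```

View pics/c3.png

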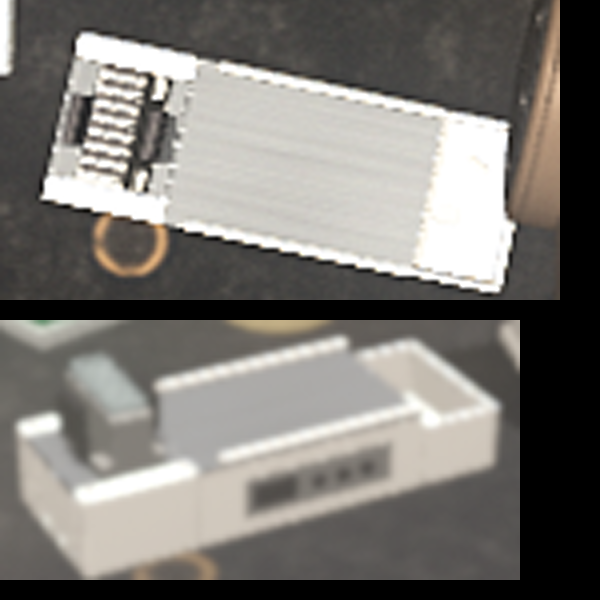

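The deck is bare in both views, and faint chip outlines show in the trough. Next I'll set the scraper down.

>>> carry_out([
  [0,0,2,0,0,0,1.0],
  [0,0,4,0,0,0,1.0],
  [0,0,4,0,0,0,1.0],
  [0,0,3,0,0,0,1.0],
  [0,0,1.3,0,0,0,1.0],
  [0,0,0.6,0,0,0,1.0],
  [0,0,0.2,0,0,0,1.0],
  [0,0,0,0,0,0,1.0],
  [0,0,0,0,0,0,1.0],
])

```text
time: 10.1
tool_pos: [0.4889, -0.2787, 0.0325]
ee_rot: [-3.141, 0.002, 2.964]
ft_force: [0.5, -0.3, -0.6]
grip_width: 0.205
grip_force: 30.0
```

>>> carry_out([
  [0,0,0.1,0,0,0,1.0],
  [0,0,0.1,0,0,0,1.0],
  [0,0,0,0,0,0,1.0],
  [0,0,0,0,0,0,1.0],
])

```text
time: 10.43
tool_pos: [0.4882, -0.2789, 0.0297]
ee_rot: [3.142, 0.001, 2.963]
ft_force: [0.8, 0.6, -0.9]
grip_width: 0.204
grip_force: 30.0
```

>>> carry_out([
  [0,0,0.15,0,0,0,1.0],
  [0,0,0.1,0,0,0,1.0],
  [0,0,0,0,0,0,1.0],
  [0,0,0,0,0,0,1.0],
])

```text
time: 10.77
tool_pos: [0.4881, -0.2789, 0.0269]
ee_rot: [-3.142, 0.0, 2.963]
ft_force: [-0.2, -0.4, 2.3]
grip_width: 0.205
grip_force: 30.0
```

>>> carry_out([
  [0,0,0.05,0,0,0,1.0],
  [0,0,0,0,0,0,1.0],
  [0,0,0,0,0,0,1.0],
])

```text
time: 11.02
tool_pos: [0.4881, -0.2789, 0.0269]
ee_rot: [-3.141, 0.0, 2.964]
ft_force: [-2.8, 1.9, 8.6]
grip_width: 0.206
grip_force: 30.0
```

>>> carry_out([
  [0,0,0,0,0,0,4.5],
  [0,0,0,0,0,0,4.5],
  [0,0,0,0,0,0,4.5],
  [0,0,0,0,0,0,4.5],
  [0,0,-1.5,0,0,0,4.5],
  [0,0,-3,0,0,0,4.5],
  [0,0,-4,0,0,0,4.5],
  [0,0,-4,0,0,0,8.7],
  [0,0,-4,0,0,0,8.7],
  [0.2,2,-3,0,0,0,8.7],
  [0.5,4,0,0,0,0,8.7],
  [0.5,4,0,0,0,0,8.7],
])

```text
time: 12.02
tool_pos: [0.4949, -0.178, 0.2234]
ee_rot: [3.141, 0.004, 2.961]
ft_force: [1.2, 1.0, -1.2]
grip_width: 0.829
grip_force: 0.0
```

>>> carry_out([
  [0.5,4,0,0,0,0,8.7],
  [0.5,4,0,0,0,0,8.7],
  [0.5,4,0,0,0,0,8.7],
  [0.5,4,0,0,0,0,8.7],
  [0.5,4,0,0,0,0,8.7],
  [0.5,4,0,0,0,0,8.7],
  [0.5,4,0,0,0,0,8.7],
  [0.5,4,0,0,0,0,8.7],
  [0.5,4,0,0,0,0,8.7],
  [0.2,2,0,0,0,0,8.7],
  [0,0,0,0,0,0,8.7],
  [0,0,0,0,0,0,8.7],
])

```text
time: 13.02
tool_pos: [0.5148, 0.2052, 0.2206]
ee_rot: [-3.141, -0.001, 2.966]
ft_force: [-0.2, -0.0, -0.4]
grip_width: 0.993
grip_force: 0.0
```

Run:
```python
from h import *
import pickle
o=bot.get_obs();print(o["time"],o["tool_pos"],o["ee_rot"],o["ft_force"],o["grip_width"])
f=bot.grab_frame("wrist");t=bot.grab_frame("top");pickle.dump((f,t,o),open("w4.pkl","wb"))
R,T=cam(f);print(-R.T@T)
c=np.zeros((600,560,3),np.uint8);c[:420]=f["img"];c[430:570,:280]=cv2.resize(t["img"][205:275,320:460],(280,140))
cv2.imwrite("pics/w4.png",c[:,:,::-1])
y=np.radians(-10.3);Rz=np.array([[np.cos(y),-np.sin(y)],[np.sin(y),np.cos(y)]])
for p in [(-.055,.16,.056),(.055,.16,.056),(-.05,.066,.062),(-.016,.089,.098),(-.016,.147,.098),(.016,.089,.098),(.016,.147,.098),(-.038,.104,.104),(-.038,.132,.104)]:
    print(p,proj(f,[*(np.array([.4978,.0915])+Rz@p[:2]),p[2]]).round(1))
```

```text
13.0167 [0.51475614 0.2052125  0.22063901] [-3.14077903e+00 -7.32340342e-04  2.96560528e+00] [-0.22626923 -0.035583   -0.37426521] 0.9932771066709528
[0.44628688 0.21891645 0.37704641]
(-0.055, 0.16, 0.056) [326.5 139.4]
(0.055, 0.16, 0.056) [321.8 256.5]
(-0.05, 0.066, 0.062) [218.7 145.2]
(-0.016, 0.089, 0.098) [242.1 192.2]
(-0.016, 0.147, 0.098) [315.2 192.6]
(0.016, 0.089, 0.098) [242.9 230.6]
(0.016, 0.147, 0.098) [313.9 231. ]
(-0.038, 0.104, 0.104) [260.5 165.6]
(-0.038, 0.132, 0.104) [297.3 165.7]
```

View pics/w4.png

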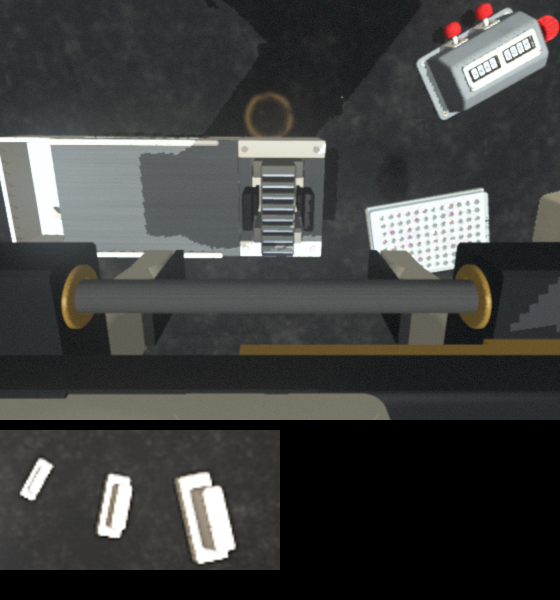

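The scraper stands upright at its new spot. The catch pads show at (243–313, 188–231), within 1–2 px of the prediction, so I'll descend and pinch.

>>> carry_out([
  [-0.25,0.3,0,0,0,0.005,8.7],
  [0,0,2,0,0,0,8.7],
  [0,0,3.5,0,0,0,8.7],
  [0,0,3.5,0,0,0,8.7],
  [0,0,3,0,0,0,8.7],
  [0,0,2,0,0,0,8.7],
  [0,0,1,0,0,0,8.7],
  [0,0,0.25,0,0,0,8.7],
  [0,0,0,0,0,0,8.7],
  [0,0,0,0,0,0,8.7],
])

```text
time: 13.95
tool_pos: [0.5191, 0.2068, 0.0701]
ee_rot: [3.14, 0.002, 2.958]
ft_force: [0.4, 0.3, 1.0]
grip_width: 0.995
grip_force: 0.0
```

>>> carry_out([
  [0,0,0,0,0,0,6.0],
  [0,0,0,0,0,0,6.0],
  [0,0,0,0,0,0,6.0],
  [0,0,0,0,0,0,5.4],
  [0,0,0,0,0,0,5.4],
  [0,0,0,0,0,0,5.4],
], squeeze=28)

```text
time: 14.45
tool_pos: [0.5181, 0.2066, 0.069]
ee_rot: [3.141, 0.0, 2.959]
ft_force: [1.0, -0.7, 0.5]
grip_width: 0.639
grip_force: 3.0
```

>>> carry_out([
  [0,0,0,0,0,0,3.5],
  [0,0,0,0,0,0,3.5],
  [0,0,0,0,0,0,3.5],
  [0,0,0,0,0,0,3.5],
  [0,0,0,0,0,0,3.5],
  [0,0,0,0,0,0,3.5],
])

```text
time: 14.95
tool_pos: [0.5181, 0.2062, 0.0692]
ee_rot: [-3.141, 0.0, 2.959]
ft_force: [-1.6, -2.4, 6.7]
grip_width: 0.476
grip_force: 28.0
```

>>> carry_out([
  [0,0,-0.2,0,0,0,3.5],
  [0,0,-0.2,0,0,0,3.5],
  [0,0,0,0,0,0,3.5],
  [0,0,0,0,0,0,3.5],
])

```text
time: 15.28
tool_pos: [0.5179, 0.2066, 0.0726]
ee_rot: [-3.141, -0.0, 2.958]
ft_force: [0.6, 0.5, -2.5]
grip_width: 0.471
grip_force: 28.0
```

>>> carry_out([
  [0,0,-0.3,0,0,0,3.5],
  [0,0,-0.4,0,0,0,3.5],
  [0,0,-0.4,0,0,0,3.5],
  [0,0,-0.4,0,0,0,3.5],
  [0,0,-0.4,0,0,0,3.5],
  [0,0,-0.4,0,0,0,3.5],
  [0,0,0,0,0,0,3.5],
])

```text
time: 15.87
tool_pos: [0.5186, 0.2069, 0.0969]
ee_rot: [3.14, 0.001, 2.959]
ft_force: [0.1, 1.0, -3.1]
grip_width: 0.471
grip_force: 28.0
```

>>> carry_out([
  [0,0,-0.6,0,0,0,3.5],
  [0,0,-0.8,0,0,0,3.5],
  [0,0,-0.8,0,0,0,3.5],
  [0,0,-0.8,0,0,0,3.5],
  [0,0,-0.8,0,0,0,3.5],
  [0,0,-0.8,0,0,0,3.5],
  [0,0,-0.8,0,0,0,3.5],
  [0,0,-0.8,0,0,0,3.5],
  [0,0,-0.8,0,0,0,3.5],
  [0,0,-0.8,0,0,0,3.5],
  [0,0,-0.8,0,0,0,3.5],
  [0,0,0,0,0,0,3.5],
])

```text
time: 16.87
tool_pos: [0.5189, 0.207, 0.1838]
ee_rot: [3.14, 0.002, 2.959]
ft_force: [1.3, 0.6, -2.8]
grip_width: 0.471
grip_force: 28.0
```

>>> carry_out([
  [0,0,-0.8,0,0,0,3.5],
  [0,0,-0.8,0,0,0,3.5],
  [0,0,-0.8,0,0,0,3.5],
  [0,0,-0.8,0,0,0,3.5],
  [0,0,-0.4,0,0,0,3.5],
  [0,0,0,0,0,0,3.5],
  [0,0,0,0,0,0,3.5],
  [0,0,0,0,0,0,3.5],
])

```text
time: 17.53
tool_pos: [0.5178, 0.2064, 0.2174]
ee_rot: [-3.141, -0.001, 2.958]
ft_force: [0.4, -0.6, -3.1]
grip_width: 0.467
grip_force: 28.0
```

Run:
```python
from h import *
o=bot.get_obs();print(o["time"],o["tool_pos"],o["ee_rot"],o["ft_force"],o["grip_width"],o["grip_force"])
f=bot.grab_frame("wrist");s=bot.grab_frame("scene")
c=np.zeros((600,800,3),np.uint8);c[:420,:560]=s["img"];c[:,:]=0
c[:,:400]=cv2.resize(s["img"][120:270,215:315],(400,600),interpolation=2)
c[:300,400:]=cv2.resize(f["img"],(400,300))
cv2.imwrite("pics/e.png",c[:,:,::-1])
# expected pixels in crop if underside at TCP-19mm-77mm+..
P=o["tool_pos"]
for d in(.064,-.034+.068): pass
for h in(P[2]-.0625,P[2]+.0355): print(((proj(s,[P[0],P[1],h])-[215,120])*4).round())
```

```text
17.5333 [0.51776932 0.20641052 0.21735903] [-3.14120104e+00 -5.95082504e-04  2.95830715e+00] [ 0.38919672 -0.60088118 -3.06681858] 0.4669777752560322 27.970755100250244
[100. 327.]
[ 94. 179.]
```

View pics/e.png

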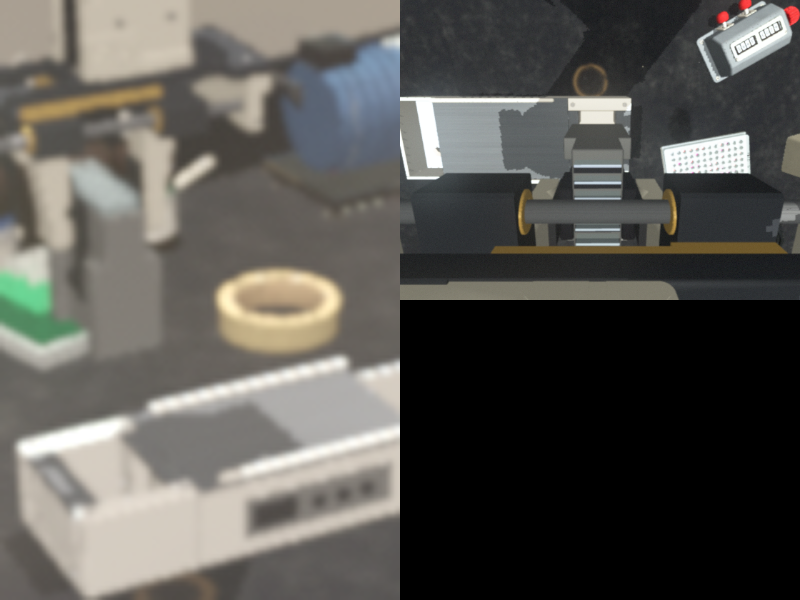

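The cassette is out, held upright about 10 cm above the deck, with the well empty and the deck bare. Handing in.

```bash
python3 -c "
from cell import bot
print(bot.hand_in())"
```

```text
the job is handed in; nothing more can be done
None
```

The job is handed in, with no verdict returned: the deck is wiped bare into the trough, the scraper stands upright on bare worktop, and the arm holds the cassette upright by its pinched catches about 10 cm above the deck.

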